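# Set the stop arm to the orange gauge with the knurled collar

### The job

Take the setting gauge with the orange handle from the rubber mat and slide it, tongue first and lying flat, straight under the foot of the stop arm until its tip butts against the back stop. Then spin the knurled brass collar to bring the foot down until it presses snugly on the gauge with about 15 N, never hard, let go, and leave the gauge in place. Do not disturb the other things on the bench.

Things in the scene. Friction and masses are not known exactly. Their poses are not given: they have to be found in the camera images.
- stand: Fixed steel stop stand; place and yaw vary. Origin on the axis of its upright 15 mm threaded rod, at table height; the rod ends 148 mm up. Dark base plate: 100 mm in x, y from -195 to +50 mm, flat top 15 mm up. A blue arm reaches from the rod to -y above the line x = 0. An 8 mm guide rod at y = +32 mm is 95 mm high.
- back_stop (a point): Foot of the back stop's face, on the base plate's top (15 mm up), at the stand's x = 0, y = -48 mm; axes as the stand's. The steel block is 30 mm wide, 14 mm high, its face looks to the stand's -y. The gauge lies on the plate along x = 0, tongue to +y, and is pushed in along +y up to this face. No side guides.
- stop_arm: Blue arm that goes up and down with the collar without turning. Origin: centre of the underside of its rubber-tipped foot (18 mm round, 26 mm high, unloaded; gives 1 mm per 20 N), 72 mm from the rod to the stand's -y. The bar (22 mm wide, 26 to 44 mm above the origin) ends 13 mm beyond the foot's centre. It starts 4 to 13 mm above the top of the gauge in place.
- collar (a joint): Collar's angle, rad. Fast right-hand thread: clockwise from above (value falls) lowers collar and arm 5.73 mm per rad (36 mm a turn); 0.8 to 2.4 rad are needed. Steady friction about 0.08 N m; stays where left. Once the foot is on the gauge each further 0.1 rad presses about 11 N more and adds about 0.065 N m to the turning moment. Never press with over 30 N.
- collar_grip (a point): Middle of the collar's knurled grip, on the rod axis, 70 mm above the foot's underside. Brass cylinder 42 mm in diameter, 26 mm high, red mark on top; 13 mm of free space under it above the arm bar. The rod stands up to 40 mm above this point, between the fingers. Grip from above at any yaw and follow it down as it turns.
- gauge_orange: Setting gauge on the mat, 130 mm long, about 0.22 kg; place and yaw vary, on either side of the mat. Origin: middle of its underside; x from handle to tip, z up. Brass tongue: x -15 to +65 mm, 24 mm wide, 28 mm thick. Orange handle: x -65 to -15 mm (middle -40), 20 mm wide in y, 42 mm high; grip it across y from above.
- gauge_tip (a point): Middle of the lower edge of the orange gauge's tongue end (gauge x = +65 mm, on the underside). Fully home it is at the back_stop point.
- gauge_black: Another gauge, black handle, tongue 20 mm thick, otherwise like the orange one and lying about 110 mm beside it on the mat. Leave alone.
- mat: Black rubber mat, 230 mm (x) by 210 mm (y), 4 mm thick, fixed; origin under its centre. Both gauges lie on it.
- bushing: Loose brass bushing standing on the table to the left of the stand, 26 mm in diameter, 40 mm high, origin under its centre. Leave alone.

How it is judged:
By the outcome, as a careful person would: the job done as asked, in the order asked, and still so for the second after the job is handed in, with the robot touching nothing.
It also fails if it takes over 72 s, if anything falls off the work surface, if the arm or the gripper's body presses on something with over 40 N, if the wrist force passes 120 N, or if a joint passes its speed limit or range.

### The arm

A 6-joint arm with a two-finger parallel gripper is mounted at the origin on the work surface. World frame = base frame: x ahead of the robot, y to its left, z up, the work surface at z = 0. Lengths are in mm, angles in degrees, forces in N, time in s.
With the tool pointing down it reaches from about 350 to 850 mm from the base axis. Payload 8.1 kg.
Tool frame: the origin (TCP) lies between the finger pads; the fingertips stand 22 mm ahead of it and the grasp point (between the pads) lies 3 mm ahead of it; z points along the fingers, y is the direction in which the jaws open and shut (so a half turn about z gives the same grasp; the last joint's range is limited). The gripper opens to 85 mm and grips with 20 to 120 N. Pads are 22 mm wide; open, the fingers measure 114 mm over their backs; the gripper's body (76 mm by 85 mm) begins 54 mm behind the grasp point. The pads swing forward as they close: fully open they stand 13 mm farther back than shut.
Start: joints at [69.362, 7.471, 85.268, -0, 87.261, -4.893], TCP at [162.791, 577.499, 253.292] pointing down, gripper open.
Joint ranges: [-169.43, 169.43], [-51.17, 129.36], [1.28, 143.12], [-76.62, 256.62], [0, 156.53], [-152.29, 152.29]. Speed limits (degrees/s): [136.94, 136.94, 159.86, 180, 180, 180].

### API

Orientations are given as [roll, pitch, yaw] about the fixed x, y, z axes, in that order (R = Rz(yaw) Ry(pitch) Rx(roll)).
In Python, from bench import r gives the robot as it stands.
- The arm moves only by the tool drive_tool, never from a script. Its argument "moves" is a list of rows, each a list of 2 entries, a list of its own where there are three numbers: the shift along the world's x, y, z in mm, then the turn about the world's z in degrees. A call has exactly 8 rows; each row is the pose to reach, as a shift and turn from the pose commanded when the call began; what a row does not reach only later rows make up. A row lasts 1/12 s, in which the tool goes at most 41.7 mm and 7.16 degrees, less where a joint would pass 70% of its speed; a pose out of reach is approached as far as the arm can. A call with a gripper value outside its range is refused whole. "fingers" is the finger opening in mm, from 0 to 85.4, set as the call begins (left out, the last holds). The fingers move at their own pace and stop on an object; "squeeze" is the grip in N (left out, the last holds). Time passes only in rows, so rows that repeat a pose let the fingers close, or fill a call up. It gives the time, the measured TCP pose, the force and the opening at its end, in the units of the state.
- r.sense(): the state, without advancing time (a new reading comes with each control period).
- r.snapshot(name): name is "scene" or "top" or "wrist"; returns a dict with "pixels" (420x560x3 uint8, red, green, blue), "camera_matrix" (3x3 intrinsics, pixels), "xyz" and "orientation" of the camera in the world. Camera axes: x right, y down, z forward; pixel columns grow to the right and rows downward; lengths in mm; the calibration is good to about 2 mm. The wrist camera is an equidistant fisheye: a pixel r from the principal point sees the ray r / f radians off the axis. A picture is of the moment at which its call begins. There is no depth.
- r.hand_in(): hands the job in, once; it reports no verdict.
The state is a dict: "time": time; "joint_pos": joint angles; "qd": joint speeds; "joint_efforts": joint torques, N m; "tool_pos": TCP position; "tcp_rot": TCP orientation; "ft_force": force on the tool from outside, world axes, zero at the start; "wrist_torque": the same for the moment, N m; "finger_gap": finger opening in mm.
Only numpy, scipy, OpenCV 4.12 (cv2) and the standard library are available. Lean on these libraries where they do the work, as an engineer would, in place of code of your own. Each camera call takes 0.05 s, during which the arm holds its last target.

## Working session

There is one attempt and no reset: what is moved stays moved. The work goes in short steps, Python scripts to look and compute and a tool call to move; the robot and the scene stay as the last step left them, time stands still between calls to the robot, and variables do not carry over. Pictures are saved under pics/ and viewed, and the job is handed in when it is done.

Besides the shell and the picture viewer there is one more tool, called after "Request:" by a JSON object that holds its "op" and its "data". drive_tool: Moves the arm, as the interface text tells. Its arguments: {"type":"object","properties":{"moves":{"type":"array","items":{"type":"array"}},"fingers":{"type":"number"},"squeeze":{"type":"number"}},"required":["moves"]}

```bash
mkdir -p pics; cat > h.py <<'E'
import numpy as np, cv2
from bench import r
from scipy.spatial.transform import Rotation as Ro
def snap(n,f):
    s=r.snapshot(n); cv2.imwrite('pics/'+f+'.png',s['pixels'][:,:,::-1])
    np.savez('pics/'+f+'.npz',**{k:np.array(v) for k,v in s.items()}); return s
def load(f): return np.load('pics/'+f+'.npz')
def rot(o):
    o=np.array(o); return o if o.shape==(3,3) else Ro.from_euler('xyz',o,degrees=True).as_matrix()
def ray(s,u,v,fish=False):
    K=s['camera_matrix']; x=(u-K[0][2])/K[0][0]; y=(v-K[1][2])/K[1][1]
    if fish:
        t=np.hypot(x,y); d=np.array([np.sin(t)*x/t,np.sin(t)*y/t,np.cos(t)])
    else: d=np.array([x,y,1.])
    return np.array(s['xyz']),rot(s['orientation'])@d
def at(s,u,v,z,fish=False):
    c,d=ray(s,u,v,fish); return (c+d*(z-c[2])/d[2]).round(1)
def proj(s,p,fish=False):
    q=rot(s['orientation']).T@(np.array(p,float)-s['xyz']); K=s['camera_matrix']
    if fish:
        t=np.arctan2(np.hypot(q[0],q[1]),q[2]); n=np.hypot(q[0],q[1]); x,y=q[0]/n*t,q[1]/n*t
    else: x,y=q[0]/q[2],q[1]/q[2]
    return np.array([K[0][0]*x+K[0][2],K[1][1]*y+K[1][2]]).round(1)
E
python3 - <<'E'
from h import *
for n in('scene','top','wrist'):
    s=snap(n,n+'0'); print(n,s['xyz'],s['orientation'],s['camera_matrix'])
print(r.sense())
E
```

```text
scene [806.02746281 472.33200247 784.22023655] [-143.731821      0.94903608  148.6506531 ] [[432.77770487   0.         284.91000798]
 [  0.         432.77770487 212.26795175]
 [  0.           0.           1.        ]]
top [412.51956356  71.85199482 912.04197876] [-172.04157261   -0.83442825  -90.05760021] [[417.62991473   0.         289.20999416]
 [  0.         417.62991473 210.84168709]
 [  0.           0.           1.        ]]
wrist [ 98.93739259 595.94465793 372.08864184] [1.64638915e+02 9.95633919e-02 7.41963376e+01] [[325.1922621    0.         277.78657043]
 [  0.         325.1922621  213.7280016 ]
 [  0.           0.           1.        ]]
{'time': 0.15, 'joint_pos': array([ 6.93635670e+01,  7.50877373e+00,  8.53144744e+01,  1.07503273e-03,
        8.72617080e+01, -4.89575031e+00]), 'qd': array([-0.13518559, -0.14115251, -0.18550686,  0.0409415 ,  0.02918007,
        0.02483799]), 'joint_efforts': array([ 1.74289584e-03, -5.70063329e+01, -5.01161635e+01, -1.10967517e-04,
        9.51772439e-03,  8.73806312e-05]), 'tool_pos': array([162.63169617, 577.13315226, 252.45232399]), 'tcp_rot': array([-1.79915446e+02, -8.32021682e-03,  1.64259259e+02]), 'ft_force': array([-0.07446394,  0.01240014, -0.174927  ]), 'wrist_torque': array([0.03569629, 0.0002839 , 0.03704251]), 'finger_gap': 85.24100926862025}
```

View pics/scene0.png

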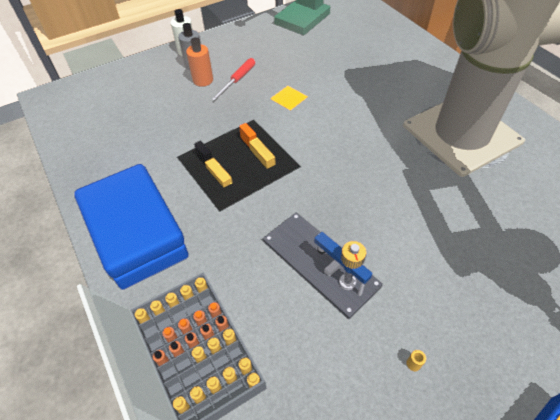

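View pics/top0.png

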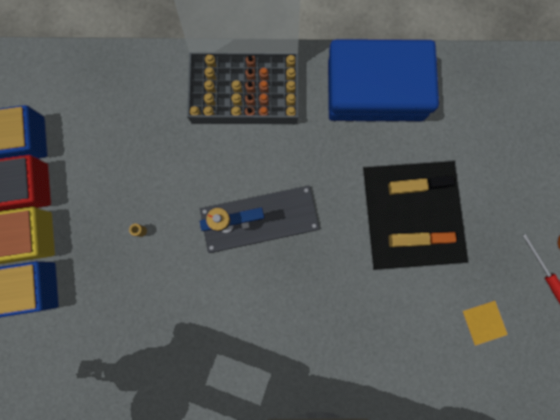

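View pics/wrist0.png

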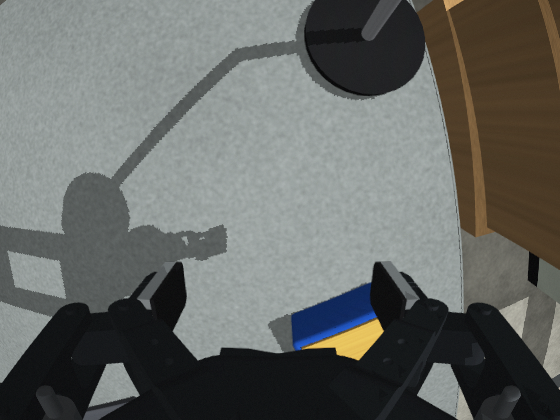

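```bash
python3 - <<'E'
import cv2
t=cv2.imread('pics/top0.png'); s=cv2.imread('pics/scene0.png')
cv2.imwrite('pics/a1.png',cv2.resize(t[175:265,190:330],None,fx=5.6,fy=5.6,interpolation=cv2.INTER_CUBIC))
cv2.imwrite('pics/a2.png',cv2.resize(t[155:275,355:475],None,fx=5,fy=5,interpolation=cv2.INTER_CUBIC))
cv2.imwrite('pics/a3.png',cv2.resize(s[200:320,255:395],None,fx=5,fy=5,interpolation=cv2.INTER_CUBIC))
cv2.imwrite('pics/a4.png',cv2.resize(s[115:210,170:305],None,fx=5.8,fy=5.8,interpolation=cv2.INTER_CUBIC))
E
```

```text
(no output)
```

View pics/a1.png

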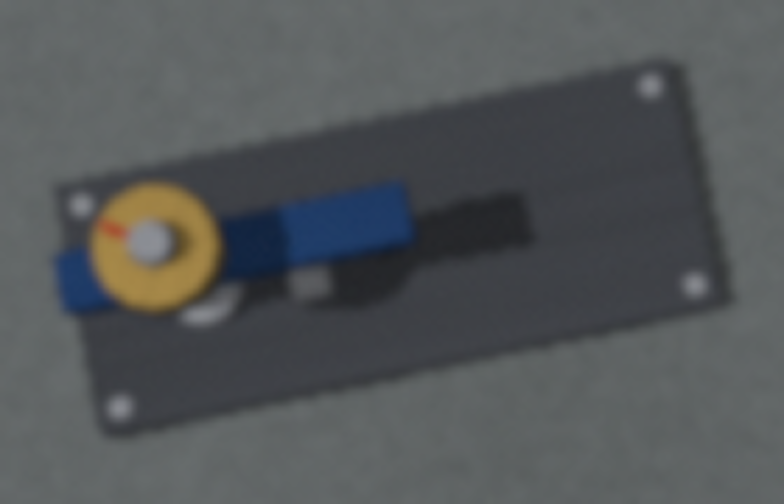

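View pics/a2.png

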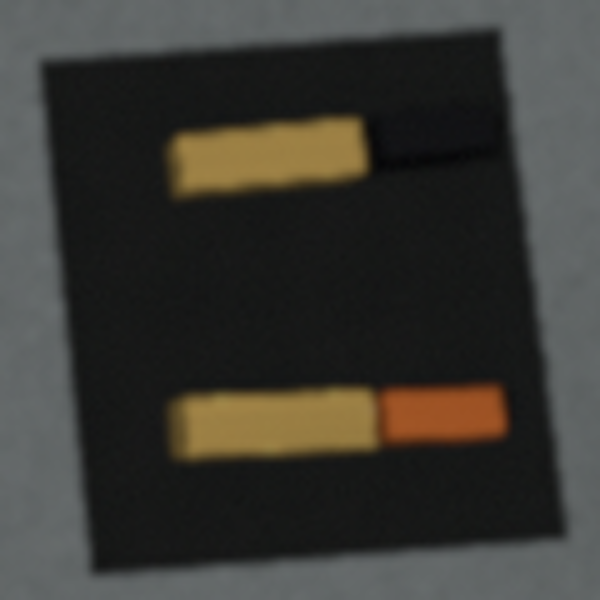

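View pics/a3.png

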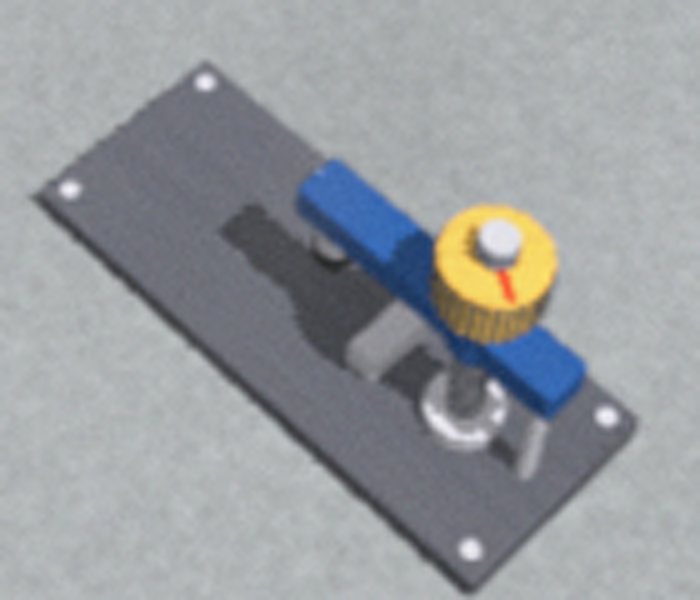

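View pics/a4.png

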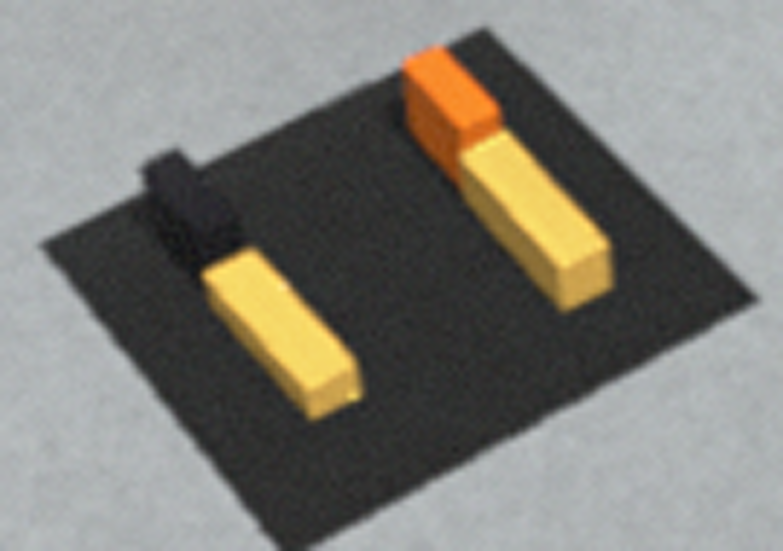

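```bash
python3 - <<'E'
from h import *
t=load('top0'); s=load('scene0')
def c1(x,y):return ((x+.5)/5.6-.5+190,(y+.5)/5.6-.5+175)
def c2(x,y):return ((x+.5)/5-.5+355,(y+.5)/5-.5+155)
def c3(x,y):return ((x+.5)/5-.5+255,(y+.5)/5-.5+200)
def c4(x,y):return ((x+.5)/5.8-.5+170,(y+.5)/5.8-.5+115)
for n,P,c,im in(('top',[(82,205),(120,407),(695,284),(650,86)],c1,t),('scene',[(606,415),(470,548),(69,189),(205,82)],c3,s)):
    Q=np.array([at(im,*c(*p),15) for p in P]); m=Q.mean(0)
    d=(Q[0]+Q[1]-Q[2]-Q[3])/2; print(n,Q.tolist(),m)
    yaw=np.degrees(np.arctan2(-d[0],d[1])); e=Q[0]-Q[1]; w=np.degrees(np.arctan2(e[1],e[0])); print(' len',np.linalg.norm(d),yaw,w,np.linalg.norm(e))
    yv=d/np.linalg.norm(d); print(' rod',m+72.5*yv)
print('rodtop',at(t,*c1(150,241),148),at(s,*c3(499,240),148))
# collar top vertical: triangulate
# gauge
for p,z,n in([(380,388),46,'hTL'],[(503,385),46,'hTR'],[(508,437),46,'hBR'],[(382,444),46,'hBL'],[(186,396),32,'tTL'],[(187,459),32,'tBL'],[(377,390),32,''],[(379,450),32,'']):
    print(n,at(t,*c2(*p),z))
print('scene')
for p,z,n in([(405,62),46,'h back far'],[(443,47),46,'h back'],[(500,105),46,'h f'],[(462,130),46,'hf'],[(510,132),32,'tb'],[(462,157),32,'tb'],[(611,245),32,'tip'],[(560,270),32,'tip']):
    print(n,at(s,*c4(*p),z))
for p in [(42,62),(500,30),(566,537),(95,572)]: print('mat',at(t,*c2(*p),4))
E
```

```text
top [[537.0, 242.4, 15.0], [459.2, 225.9, 15.0], [506.4, 5.8, 15.0], [584.1, 22.7, 15.0]] [521.675 124.2    15.   ]
 len 224.89804912448662 12.101874454595471 11.97399685288476 79.53043442607365
 rod [506.47533503 195.08878744  15.        ]
scene [[461.1, 224.5, 15.0], [539.4, 241.4, 15.0], [587.2, 21.4, 15.0], [508.7, 4.7, 15.0]] [524.1 123.   15. ]
 len 225.01399956447156 12.238809855414239 -167.82031594257265 80.10305861825748
 rod [508.73095627 193.85225822  15.        ]
rodtop [506.6 194.6 148. ] [510.2 195.6 148. ]
hTL [ 488.8 -236.3   46. ]
hTR [ 490.1 -288.1   46. ]
hBR [ 468.4 -289.    46. ]
hBL [ 465.5 -236.    46. ]
tTL [ 486.6 -158.5   32. ]
tBL [ 460. -158.   32.]
 [ 489.2 -240.    32. ]
 [ 463.8 -239.6   32. ]
scene
h back far [ 490.9 -286.    46. ]
h back [ 472.7 -285.6   46. ]
h f [ 469.3 -241.    46. ]
hf [ 490.1 -236.4   46. ]
tb [ 467.4 -237.8   32. ]
tb [ 491.9 -235.6   32. ]
tip [ 464.5 -158.    32. ]
tip [ 489.1 -157.1   32. ]
mat [ 638.5 -106.5    4. ]
mat [ 653.8 -313.2    4. ]
mat [ 427.7 -329.3    4. ]
mat [ 412.8 -123.7    4. ]
```

Request:
{"op": "drive_tool", "data": {"moves": [[[25,-30,0],-6],[[50,-60,0],-12],[[75,-90,0],-18],[[100,-120,0],-24],[[125,-150,0],-30],[[150,-180,0],-36],[[175,-210,0],-42],[[200,-240,0],-48]], "fingers": 60, "squeeze": 70}}

```text
time: 0.82
tool_pos: [363.5, 335.8, 253.1]
tcp_rot: [-180.0, 0.0, 116.0]
ft_force: [1.1, 0.7, -1.0]
finger_gap: 60.1
```

Request:
{"op": "drive_tool", "data": {"moves": [[[10,-38,0],-4],[[20,-76,0],-8],[[30,-114,0],-12],[[40,-152,0],-16],[[50,-190,0],-20],[[60,-228,0],-24],[[70,-266,0],-24],[[80,-304,0],-24]]}}

```text
time: 1.48
tool_pos: [442.7, 31.6, 253.3]
tcp_rot: [180.0, -0.0, 92.2]
ft_force: [0.4, 0.3, 0.2]
finger_gap: 59.7
```

Request:
{"op": "drive_tool", "data": {"moves": [[[5,-38,-10],0],[[10,-76,-20],0],[[15,-114,-30],0],[[20,-152,-40],0],[[25,-190,-50],0],[[30,-228,-60],0],[[35,-262,-80],0],[[35,-295,-100],0]]}}

```text
time: 2.15
tool_pos: [478.4, -264.0, 153.1]
tcp_rot: [179.9, 0.1, 92.2]
ft_force: [0.9, -1.0, -0.0]
finger_gap: 60.0
```

```bash
python3 - <<'E'
from h import *
s=snap('wrist','w1'); print(s['xyz'],s['orientation'])
for p in [(478.5,-262.5,46),(468,-288,46),(489,-288,46)]: print(proj(s,p,True))
print(r.sense()['tool_pos'])
E
```

```text
[ 476.01874825 -196.60535097  272.81962953] [164.61675732  -0.17781503   2.16506087]
[276.8 218.4]
[261.6 250.5]
[289.5 251.5]
[ 475.34831532 -267.54544277  147.7748372 ]
```

View pics/w1.png

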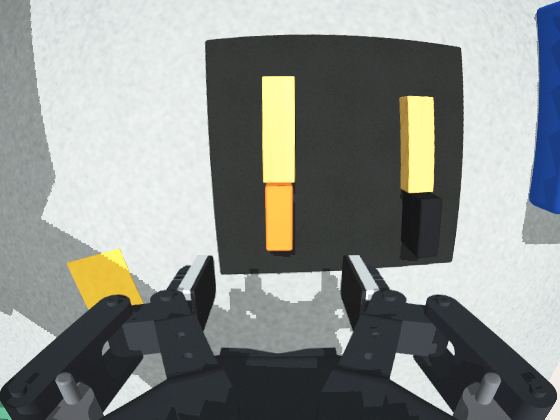

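```bash
python3 - <<'E'
from h import *
print(r.sense()['tool_pos'])
s=snap('wrist','w2'); print(s['xyz'],s['orientation'])
print(r.sense()['tool_pos'])
im=s['pixels'][:,:,::-1]
cv2.imwrite('pics/w2c.png',cv2.resize(im[60:270,240:320],None,fx=2.8,fy=2.8,interpolation=cv2.INTER_CUBIC))
hsv=cv2.cvtColor(im.copy(),cv2.COLOR_BGR2HSV)
m=cv2.inRange(hsv,(5,150,120),(17,255,255)); m[:170]=0;m[260:]=0;m[:,:250]=0;m[:,310:]=0
ys,xs=np.nonzero(m)
for y in range(ys.min(),ys.max()+1,8):
    q=xs[ys==y]; print(y,q.min(),q.max(),at(s,q.min()-.5,y,46,True),at(s,q.max()+.5,y,46,True))
print(ys.min(),ys.max())
E
```

```text
[ 475.34831532 -267.54544277  147.7748372 ]
[ 473.85111145 -200.23709206  267.48410567] [164.67145607   0.18069583   2.05098056]
[ 475.0503119  -264.47483741  148.66616712]
180 271 296 [ 469.4 -237.    46. ] [ 487.4 -236.4   46. ]
188 270 298 [ 468.9 -242.7   46. ] [ 489.  -241.9   46. ]
196 270 298 [ 469.1 -248.3   46. ] [ 489.3 -247.6   46. ]
204 270 298 [ 469.3 -254.1   46. ] [ 489.6 -253.3   46. ]
212 270 298 [ 469.4 -259.9   46. ] [ 489.9 -259.1   46. ]
220 271 298 [ 470.3 -265.7   46. ] [ 490.2 -265.    46. ]
228 271 298 [ 470.5 -271.7   46. ] [ 490.5 -271.    46. ]
236 271 298 [ 470.7 -277.8   46. ] [ 490.9 -277.    46. ]
244 271 298 [ 470.8 -283.9   46. ] [ 491.2 -283.2   46. ]
180 249
```

View pics/w2c.png

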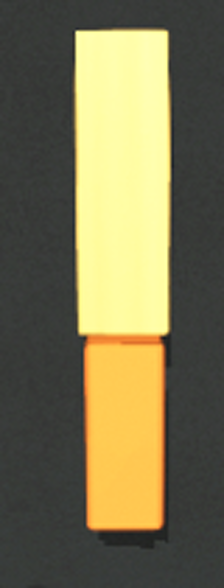

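Request:
{"op": "drive_tool", "data": {"moves": [[[1,1,-20],0],[[2,2,-45],0],[[2,2,-70],0],[[2,2,-90],0],[[2,2,-100],0],[[2,2,-105],0],[[2,2,-105],0],[[2,2,-105],0]], "fingers": 50}}

```text
time: 2.92
tool_pos: [480.5, -259.7, 49.4]
tcp_rot: [179.9, 0.0, 92.3]
ft_force: [-0.4, -0.4, 0.7]
finger_gap: 50.3
```

```bash
python3 - <<'E'
from h import *
s=snap('wrist','w3'); q=r.sense(); print(q['tool_pos'],q['tcp_rot'])
E
```

```text
[ 480.79187116 -260.01045021   49.88176129] [1.79893383e+02 7.59035865e-02 9.22622821e+01]
```

View pics/w3.png

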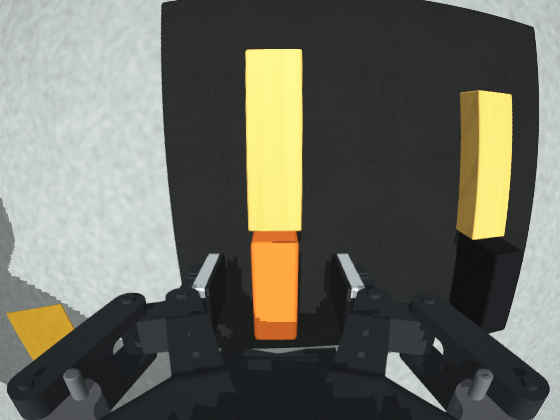

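Request:
{"op": "drive_tool", "data": {"moves": [[[0,-2,-8],0],[[0,-2,-14],0],[[0,-2,-17],0],[[0,-2,-17],0],[[0,-2,-17],0],[[0,-2,-17],0],[[0,-2,-17],0],[[0,-2,-17],0]]}}

```text
time: 3.63
tool_pos: [480.0, -261.6, 31.6]
tcp_rot: [180.0, 0.0, 92.3]
ft_force: [0.9, 0.3, 0.1]
finger_gap: 50.1
```

Request:
{"op": "drive_tool", "data": {"moves": [[[0,0,0],0],[[0,0,0],0],[[0,0,0],0],[[0,0,0],0],[[0,0,0],0],[[0,0,0],0],[[0,0,0],0],[[0,0,0],0]], "fingers": 0}}

```text
time: 4.3
tool_pos: [480.0, -261.7, 31.6]
tcp_rot: [180.0, 0.0, 92.3]
ft_force: [0.2, -0.2, 3.6]
finger_gap: 19.0
```

Request:
{"op": "drive_tool", "data": {"moves": [[[0,0,15],0],[[0,0,40],0],[[10,30,60],1],[[20,62,70],3],[[30,96,70],5],[[40,130,70],7],[[50,162,70],8],[[58,190,70],9.8]]}}

```text
time: 4.97
tool_pos: [537.5, -69.2, 100.7]
tcp_rot: [-180.0, -0.0, 102.1]
ft_force: [0.5, 0.0, -2.8]
finger_gap: 19.0
```

Request:
{"op": "drive_tool", "data": {"moves": [[[8,25,-5],0],[[13,41,-15],0],[[15.6,51,-25],0],[[15.6,51,-30],0],[[15.6,51,-30],0],[[15.6,51,-30],0],[[15.6,51,-30],0],[[15.6,51,-30],0]]}}

```text
time: 5.63
tool_pos: [553.6, -21.6, 71.8]
tcp_rot: [180.0, 0.0, 102.0]
ft_force: [-0.1, -0.0, -1.9]
finger_gap: 19.2
```

```bash
python3 - <<'E'
from h import *
q=r.sense(); print(q)
s=snap('wrist','w4'); snap('scene','s4'); snap('top','t4')
for n,b in(('s4',(200,320,235,395)),('t4',(165,275,190,340))):
    im=cv2.imread('pics/'+n+'.png')[b[0]:b[1],b[2]:b[3]]
    cv2.imwrite('pics/'+n+'c.png',cv2.resize(im,None,fx=5,fy=5,interpolation=cv2.INTER_CUBIC))
E
```

```text
{'time': 5.6333, 'joint_pos': array([-7.52923925e+00,  9.81162765e+00,  1.02514105e+02, -1.20786776e-02,
        6.76305976e+01, -1.95009628e+01]), 'qd': array([ 0.15555145, -0.29229553, -0.09554642,  0.20170783, -0.07684029,
        0.17065453]), 'joint_efforts': array([ 1.94304264e-01, -5.41457927e+01, -4.51138508e+01,  6.85683405e-02,
        5.15746919e-02, -1.02267042e-02]), 'tool_pos': array([553.61962291, -21.59497642,  71.79801824]), 'tcp_rot': array([1.79962566e+02, 2.51101252e-02, 1.01976308e+02]), 'ft_force': array([-0.05607318, -0.00830113, -1.91100511]), 'wrist_torque': array([-0.04797181,  0.00727455, -0.023645  ]), 'finger_gap': 19.208938863604274}
```

View pics/w4.png

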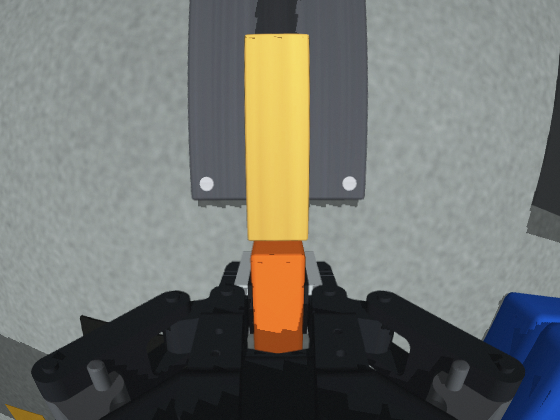

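View pics/s4c.png

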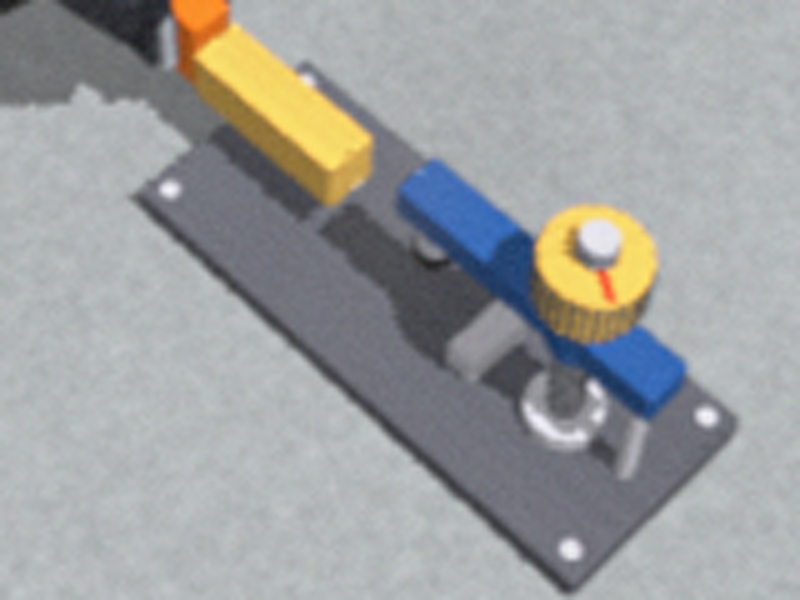

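View pics/t4c.png

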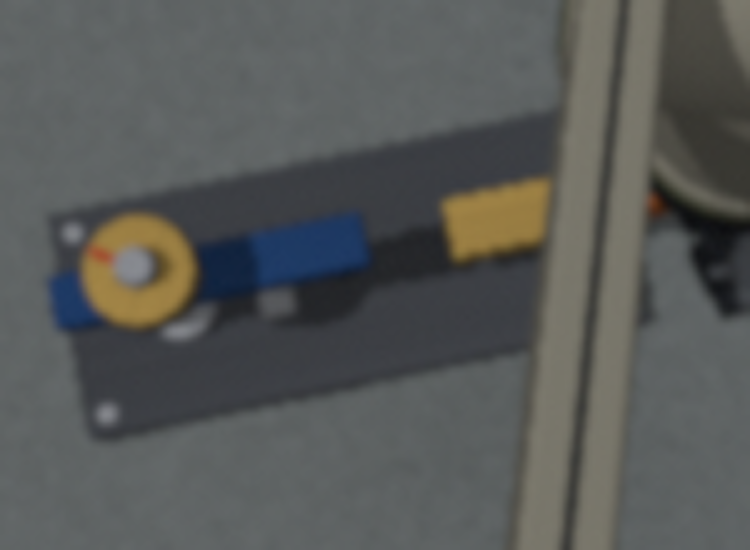

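```bash
python3 - <<'E'
from h import *
s=load('w4'); im=cv2.imread('pics/w4.png')
a=at(s,206.5,184,15,True);b=at(s,349,184,15,True); print(a,b,np.linalg.norm(a-b),(a+b)/2,np.degrees(np.arctan2(*(b-a)[1::-1])))
for v in(80,120,160): # plate edges & tongue
    row=im[v].astype(int); print(v)
    g=row.sum(1); print(' ',[ (u,g[u]) for u in range(182,200)],[ (u,g[u]) for u in range(358,372)])
    m=np.nonzero((row[:,2]-row[:,0]>60))[0]; m=m[(m>220)&(m<330)]; print('  tongue',m.min(),m.max(),at(s,m.min()-.5,v,72.2,True),at(s,m.max()+.5,v,72.2,True))
u0=np.array([507.5,194.5]);y=np.radians(12.1);xv=np.array([np.cos(y),np.sin(y)]);yv=np.array([-np.sin(y),np.cos(y)])
for p in((a+b)/2,at(s,277.5,37,72.2,True),r.sense()['tool_pos']): print((p[:2]-u0)@xv,(p[:2]-u0)@yv)
E
```

```text
[507.9   5.6  15. ] [585.9  22.   15. ] 79.70545778050585 [546.9  13.8  15. ] 11.873849102373589
80
  [(182, np.int64(425)), (183, np.int64(427)), (184, np.int64(426)), (185, np.int64(427)), (186, np.int64(429)), (187, np.int64(366)), (188, np.int64(238)), (189, np.int64(253)), (190, np.int64(281)), (191, np.int64(277)), (192, np.int64(280)), (193, np.int64(280)), (194, np.int64(283)), (195, np.int64(290)), (196, np.int64(286)), (197, np.int64(284)), (198, np.int64(283)), (199, np.int64(280))] [(358, np.int64(270)), (359, np.int64(273)), (360, np.int64(272)), (361, np.int64(272)), (362, np.int64(275)), (363, np.int64(274)), (364, np.int64(285)), (365, np.int64(277)), (366, np.int64(251)), (367, np.int64(289)), (368, np.int64(471)), (369, np.int64(488)), (370, np.int64(491)), (371, np.int64(505))]
  tongue 244 309 [524.6  58.8  72.2] [548.   63.7  72.2]
120
  [(182, np.int64(433)), (183, np.int64(436)), (184, np.int64(440)), (185, np.int64(444)), (186, np.int64(446)), (187, np.int64(423)), (188, np.int64(310)), (189, np.int64(247)), (190, np.int64(276)), (191, np.int64(285)), (192, np
[... 720 characters left out ...]
0, np.int64(256)), (191, np.int64(268)), (192, np.int64(281)), (193, np.int64(285)), (194, np.int64(281)), (195, np.int64(288)), (196, np.int64(289)), (197, np.int64(293)), (198, np.int64(289)), (199, np.int64(284))] [(358, np.int64(287)), (359, np.int64(284)), (360, np.int64(286)), (361, np.int64(286)), (362, np.int64(289)), (363, np.int64(290)), (364, np.int64(273)), (365, np.int64(256)), (366, np.int64(347)), (367, np.int64(450)), (368, np.int64(453)), (369, np.int64(459)), (370, np.int64(451)), (371, np.int64(456))]
  tongue 246 308 [531.2  29.9  72.2] [554.   34.7  72.2]
0.6465852115684663 -184.9444022606907
0.6595119360440819 -120.00435427102725
-0.024962205410912604 -220.5677548878309
```

Request:
{"op": "drive_tool", "data": {"moves": [[[0,0,-8],0],[[0,0,-16],0],[[0,0,-22],0],[[0,0,-26],0],[[0,0,-27],0],[[0,0,-28],0],[[0,0,-28],0],[[0,0,-28],0]]}}

```text
time: 6.45
tool_pos: [553.6, -20.5, 43.5]
tcp_rot: [180.0, 0.0, 102.1]
ft_force: [-0.3, -0.6, -1.6]
finger_gap: 19.1
```

Request:
{"op": "drive_tool", "data": {"moves": [[[0,0,-0.3],0],[[0,0,-0.6],0],[[0,0,-0.9],0],[[0,0,-1.2],0],[[0,0,-1.5],0],[[0,0,-1.5],0],[[0,0,-1.5],0],[[0,0,-1.5],0]]}}

```text
time: 7.12
tool_pos: [553.7, -20.6, 42.5]
tcp_rot: [180.0, 0.0, 102.1]
ft_force: [-4.1, -1.5, 5.4]
finger_gap: 19.3
```

Request:
{"op": "drive_tool", "data": {"moves": [[[-1.0,4.9,0.3],0],[[-2.5,11.7,0.4],0],[[-4.2,19.6,0.4],0],[[-5.9,27.4,0.4],0],[[-7.5,35.2,0.4],0],[[-9.2,43.0,0.4],0],[[-10.5,48.9,0.4],0],[[-11.3,52.8,0.4],0]]}}

```text
time: 7.78
tool_pos: [542.3, 33.2, 42.6]
tcp_rot: [180.0, 0.0, 102.1]
ft_force: [1.5, -5.1, 5.0]
finger_gap: 19.4
```

Request:
{"op": "drive_tool", "data": {"moves": [[[-0.2,1,0],0],[[-0.4,2,0],0],[[-0.6,3,0],0],[[-0.8,4,0],0],[[-1.0,5,0],0],[[-1.2,6,0],0],[[-1.2,6,0],0],[[-1.2,6,0],0]]}}

```text
time: 8.45
tool_pos: [541.3, 38.1, 42.6]
tcp_rot: [180.0, 0.0, 102.0]
ft_force: [0.5, -3.8, 5.6]
finger_gap: 19.0
```

```bash
python3 - <<'E'
from h import *
q=r.sense(); print(q['tool_pos'],q['ft_force'],q['wrist_torque'])
s=snap('wrist','w5'); snap('scene','s5'); snap('top','t5')
for n,b in(('s5',(200,320,235,395)),('t5',(165,275,190,340))):
    im=cv2.imread('pics/'+n+'.png')[b[0]:b[1],b[2]:b[3]]
    cv2.imwrite('pics/'+n+'c.png',cv2.resize(im,None,fx=5,fy=5,interpolation=cv2.INTER_CUBIC))
E
```

```text
[541.31186545  38.1411439   42.57231892] [ 0.51882018 -3.80586465  5.64221129] [-0.47258444 -0.05458181  0.01045799]
```

View pics/s5c.png

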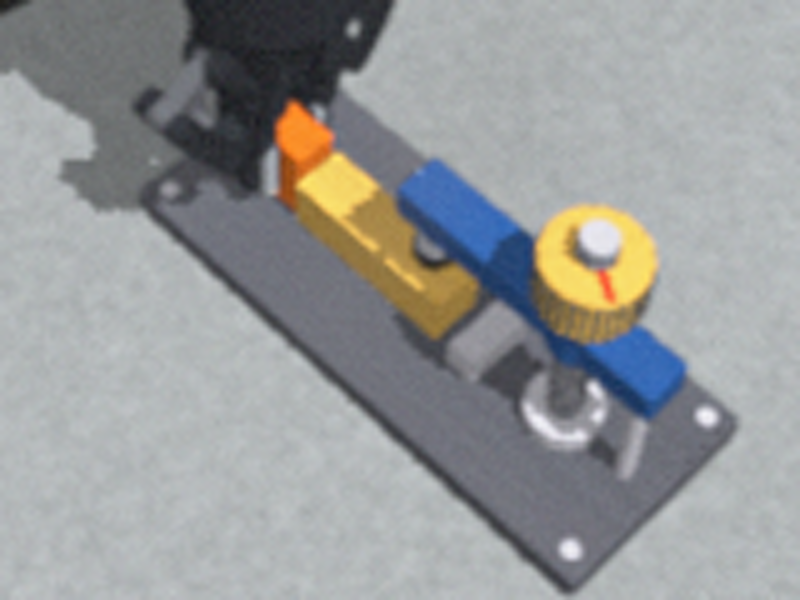

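View pics/w5.png

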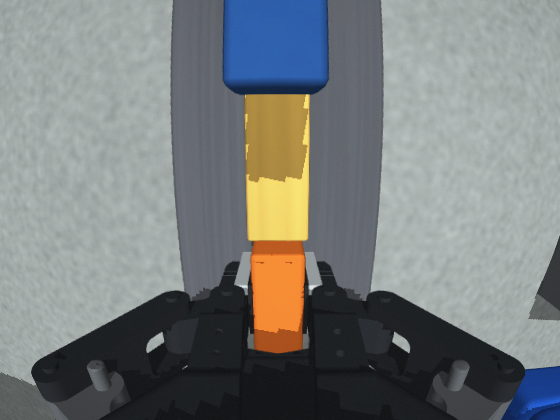

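Request:
{"op": "drive_tool", "data": {"moves": [[[-0.2,0.8,0],0],[[-0.3,1.6,0],0],[[-0.5,2.4,0],0],[[-0.7,3.2,0],0],[[-0.9,4,0],0],[[-1.0,4.8,0],0],[[-1.0,4.8,0],0],[[-1.0,4.8,0],0]]}}

```text
time: 9.27
tool_pos: [540.3, 42.9, 42.6]
tcp_rot: [180.0, 0.0, 102.0]
ft_force: [1.7, -4.0, 6.0]
finger_gap: 19.4
```

Request:
{"op": "drive_tool", "data": {"moves": [[[-0.1,0.5,0],0],[[-0.2,1.0,0],0],[[-0.3,1.5,0],0],[[-0.4,2.0,0],0],[[-0.5,2.5,0],0],[[-0.5,2.5,0],0],[[-0.5,2.5,0],0],[[-0.5,2.5,0],0]]}}

```text
time: 9.93
tool_pos: [539.8, 45.3, 42.6]
tcp_rot: [180.0, 0.0, 102.0]
ft_force: [1.5, -4.6, 6.1]
finger_gap: 19.4
```

Request:
{"op": "drive_tool", "data": {"moves": [[[-0.1,0.4,0],0],[[-0.2,0.8,0],0],[[-0.3,1.2,0],0],[[-0.3,1.6,0],0],[[-0.4,2.0,0],0],[[-0.4,2.0,0],0],[[-0.4,2.0,0],0],[[-0.4,2.0,0],0]]}}

```text
time: 10.6
tool_pos: [539.4, 47.3, 42.6]
tcp_rot: [180.0, 0.0, 102.0]
ft_force: [1.2, -5.0, 5.2]
finger_gap: 19.4
```

Request:
{"op": "drive_tool", "data": {"moves": [[[-0.1,0.4,0],0],[[-0.2,0.8,0],0],[[-0.3,1.2,0],0],[[-0.3,1.6,0],0],[[-0.3,1.6,0],0],[[-0.3,1.6,0],0],[[-0.3,1.6,0],0],[[-0.3,1.6,0],0]]}}

```text
time: 11.27
tool_pos: [539.3, 47.5, 42.6]
tcp_rot: [180.0, 0.1, 102.0]
ft_force: [2.2, -11.9, 4.1]
finger_gap: 19.7
```

Request:
{"op": "drive_tool", "data": {"moves": [[[-0.1,0.5,0],0],[[-0.1,0.5,0],0],[[-0.1,0.5,0],0],[[-0.1,0.5,0],0],[[-0.1,0.5,0],0],[[-0.1,0.5,0],0],[[-0.1,0.5,0],0],[[-0.1,0.5,0],0]]}}

```text
time: 11.93
tool_pos: [539.3, 47.5, 42.6]
tcp_rot: [180.0, 0.2, 102.0]
ft_force: [1.3, -14.3, 4.7]
finger_gap: 19.1
```

```bash
python3 - <<'E'
from h import *
q=r.sense(); print(q['tool_pos'],q['ft_force'],q['wrist_torque'])
s=snap('wrist','w6'); snap('scene','s6')
for n,b in(('s6',(215,300,275,375)),):
    im=cv2.imread('pics/'+n+'.png')[b[0]:b[1],b[2]:b[3]]
    cv2.imwrite('pics/'+n+'c.png',cv2.resize(im,None,fx=7,fy=7,interpolation=cv2.INTER_CUBIC))
E
```

```text
[539.32757095  47.53222355  42.60613129] [  1.3271534  -14.32467293   4.71725183] [-1.95980738 -0.29630488  0.00539743]
```

View pics/s6c.png

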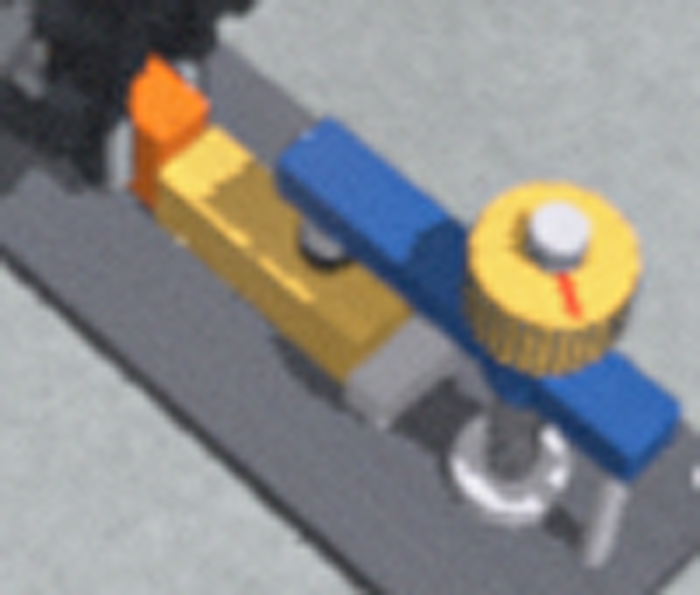

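View pics/w6.png

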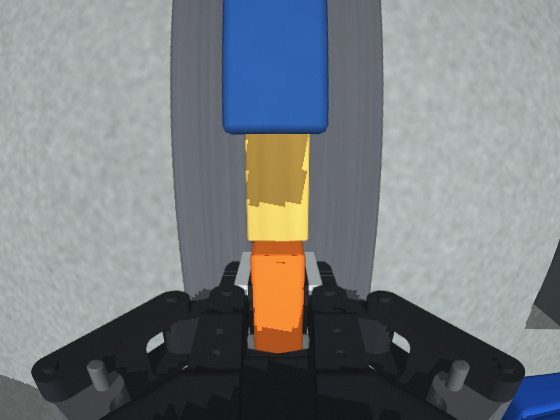

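Request:
{"op": "drive_tool", "data": {"moves": [[[0.1,-0.5,0],0],[[0.2,-1.0,0],0],[[0.3,-1.3,0.2],0],[[0.3,-1.3,0.2],0],[[0.3,-1.3,0.2],0],[[0.3,-1.3,0.2],0],[[0.3,-1.3,0.2],0],[[0.3,-1.3,0.2],0]]}}

```text
time: 12.7
tool_pos: [539.3, 47.4, 42.6]
tcp_rot: [180.0, 0.1, 102.0]
ft_force: [1.9, -8.5, 3.6]
finger_gap: 19.4
```

Request:
{"op": "drive_tool", "data": {"moves": [[[0,0,0],0],[[0,0,0],0],[[0,0,0],0],[[0,0,0],0],[[0,0,0],0],[[0,0,0],0],[[0,0,0],0],[[0,0,0],0]], "fingers": 50}}

```text
time: 13.37
tool_pos: [538.8, 48.5, 42.3]
tcp_rot: [-180.0, -0.0, 102.1]
ft_force: [0.2, -0.3, 0.0]
finger_gap: 50.1
```

Request:
{"op": "drive_tool", "data": {"moves": [[[0,0,10],0],[[0,0,25],0],[[0,0,50],0],[[0,0,80],0],[[0,0,110],0],[[0,0,140],0],[[0,0,160],0],[[0,0,160],0]]}}

```text
time: 14.03
tool_pos: [541.9, 48.4, 209.5]
tcp_rot: [179.4, 0.1, 102.1]
ft_force: [-0.1, 0.5, 1.2]
finger_gap: 50.0
```

```bash
python3 - <<'E'
from h import *
q=r.sense(); print(q['tool_pos'],q['ft_force'],q['tcp_rot'])
s=snap('wrist','w7'); snap('scene','s7'); snap('top','t7')
for n,b in(('s7',(215,300,275,375)),):
    im=cv2.imread('pics/'+n+'.png')[b[0]:b[1],b[2]:b[3]]
    cv2.imwrite('pics/'+n+'c.png',cv2.resize(im,None,fx=7,fy=7,interpolation=cv2.INTER_CUBIC))
E
```

```text
[541.9172239   48.40921034 209.49174994] [-0.08989954  0.52451643  1.23543459] [1.79447184e+02 1.20012865e-01 1.02055845e+02]
```

View pics/s7c.png

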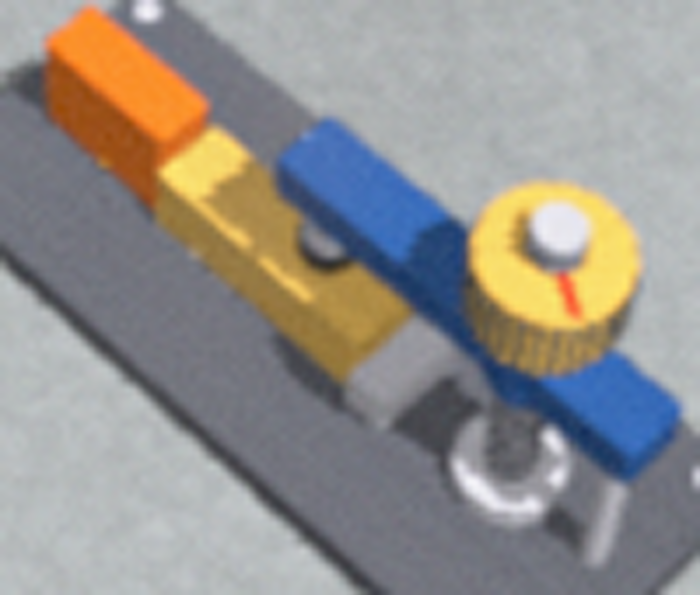

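View pics/w7.png

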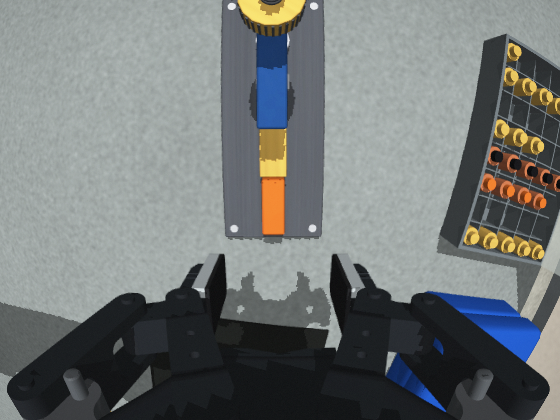

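```bash
python3 - <<'E'
from h import *
s=load('s7')
im=cv2.imread('pics/s7.png')
cv2.imwrite('pics/s7d.png',cv2.resize(im[230:285,325:385],None,fx=12,fy=10.9,interpolation=cv2.INTER_CUBIC))
print('rodtop',proj(s,(507.5,194.5,148)))
th=np.linspace(0,2*np.pi,100)
for z in(126,130,134,138):
    P=np.array([proj(s,(507.5+21*np.cos(t),194.5+21*np.sin(t),z)) for t in th]); print(z,P.min(0),P.max(0),proj(s,(507.5,194.5,z)))
t=load('t7');print(proj(t,(507.5,194.5,148)),[proj(t,(507.5,194.5,z)).tolist() for z in(126,138)])
E
```

```text
rodtop [355.3 246.4]
126 [341.9 242.9] [365.9 263.5] [353.9 253. ]
130 [342.1 241.7] [366.2 262.3] [354.1 251.9]
134 [342.3 240.5] [366.5 261.2] [354.4 250.7]
138 [342.5 239.3] [366.8 260. ] [354.6 249.5]
[216.4 217.1] [[218.3, 218.6], [217.3, 217.8]]
```

View pics/s7d.png

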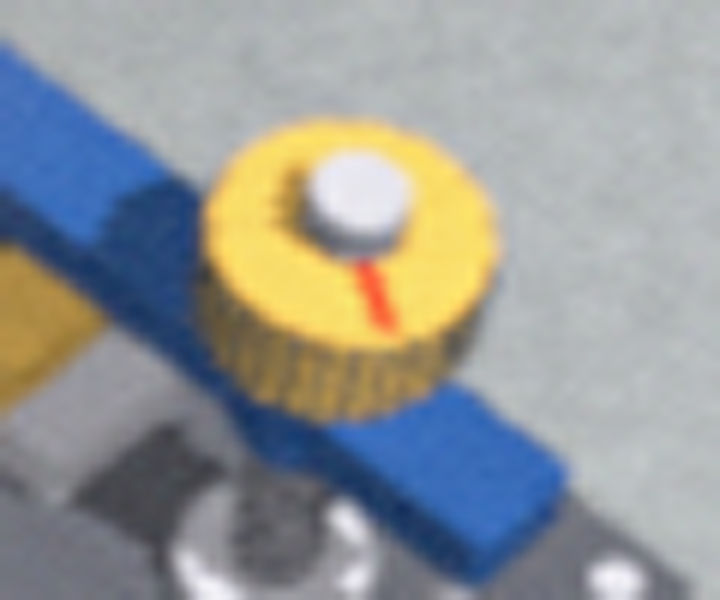

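Request:
{"op": "drive_tool", "data": {"moves": [[[-3,15,5],7],[[-8,38,10],14],[[-14,65,10],21],[[-20,92,10],28],[[-25,116,10],35],[[-28,132,10],42],[[-30,141,10],49],[[-31.3,146,10],56]], "fingers": 80}}

```text
time: 14.85
tool_pos: [506.0, 195.6, 210.4]
tcp_rot: [-179.9, -0.2, 158.5]
ft_force: [-0.3, -0.5, 0.7]
finger_gap: 80.0
```

Request:
{"op": "drive_tool", "data": {"moves": [[[0,0,0],6.5],[[0,0,-3],6.5],[[0,0,-5],6.5],[[0,0,-5],6.5],[[0,0,-5],6.5],[[0,0,-5],6.5],[[0,0,-5],6.5],[[0,0,-5],6.5]]}}

```text
time: 15.52
tool_pos: [507.7, 194.3, 207.5]
tcp_rot: [180.0, 0.0, 164.5]
ft_force: [0.5, 0.1, -0.6]
finger_gap: 80.1
```

```bash
python3 - <<'E'
from h import *
q=r.sense(); print(q['tool_pos'],q['ft_force'],q['tcp_rot'],q['wrist_torque'])
s=snap('wrist','w8'); print(s['xyz'])
for z in (135,148): print(proj(s,(507.5,194.5,z),True))
for i in range(6):
    r.snapshot('top'); q=r.sense(); print(q['wrist_torque'].round(3),q['tool_pos'].round(1))
E
```

```text
[507.72454138 194.26472617 207.52975322] [ 0.51913138  0.10708384 -0.60092381] [1.79991083e+02 1.16330262e-02 1.64495091e+02] [ 0.00747914 -0.03421774 -0.0160805 ]
[443.85440577 212.68313485 327.262318  ]
[277.1 234.2]
[277.  241.5]
[-0.024  0.025  0.024] [507.7 194.3 207.6]
[-0.012 -0.019 -0.009] [507.7 194.3 207.5]
[0.04  0.025 0.014] [507.7 194.4 207.5]
[-0.024 -0.026 -0.008] [507.7 194.4 207.5]
[ 0.001 -0.057 -0.008] [507.6 194.4 207.5]
[0.008 0.007 0.039] [507.6 194.4 207.5]
```

View pics/w8.png

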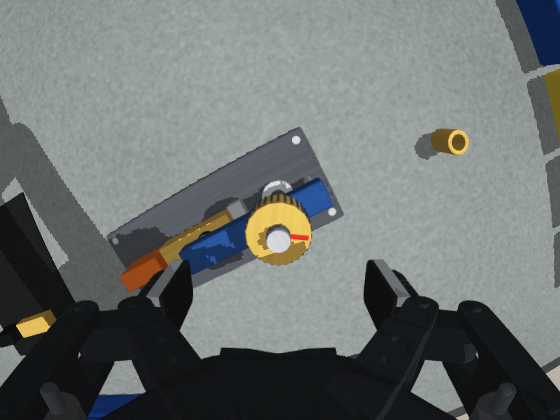

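```bash
python3 - <<'E'
from h import *
s=load('w8')
im=cv2.imread('pics/w8.png')
cv2.imwrite('pics/w8c.png',cv2.resize(im[185:275,235:325],None,fx=6.6,fy=6.6,interpolation=cv2.INTER_CUBIC))
th=np.linspace(0,2*np.pi,200)
for z in(129,132,135,138):
    P=np.array([proj(s,(508,194.8,0)+np.array([21*np.cos(t),21*np.sin(t),z]),True) for t in th]); print(z,P.min(0),P.max(0))
    print((P.min(0)-[235,185]+.5)*6.6,(P.max(0)-[235,185]+.5)*6.6)
P=np.array([proj(s,(508,194.8,0)+np.array([7.5*np.cos(t),7.5*np.sin(t),148]),True) for t in th])
print((P.min(0)-[235,185]+.5)*6.6,(P.max(0)-[235,185]+.5)*6.6)
E
```

```text
129 [245.2 199.9] [310.3 261.7]
[ 70.62 101.64] [500.28 509.52]
132 [244.7 201. ] [310.8 263.6]
[ 67.32 108.9 ] [503.58 522.06]
135 [244.3 202.1] [311.2 265.4]
[ 64.68 116.16] [506.22 533.94]
138 [243.8 203.3] [311.7 267.4]
[ 61.38 124.08] [509.52 547.14]
[201.3 300.3] [369.6  458.04]
```

View pics/w8c.png

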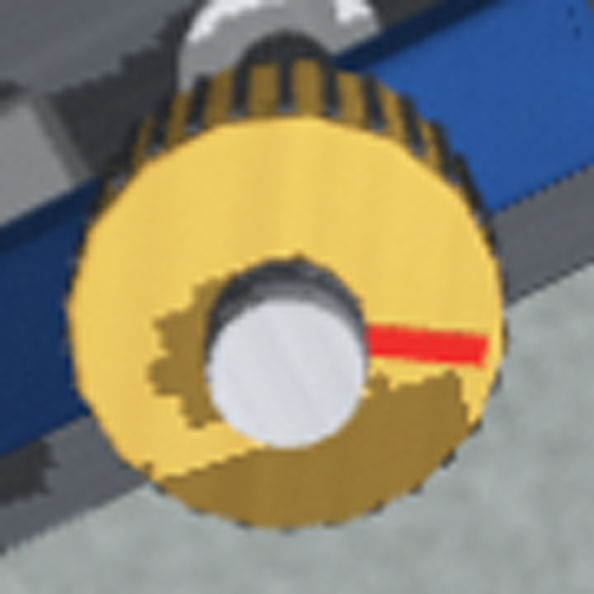

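Request:
{"op": "drive_tool", "data": {"moves": [[[0.2,0.3,-15],0],[[0.3,0.4,-30],0],[[0.3,0.4,-45],0],[[0.3,0.4,-58],0],[[0.3,0.4,-68],0],[[0.3,0.4,-75],0],[[0.3,0.4,-80],0],[[0.3,0.4,-80],0]]}}

```text
time: 16.53
tool_pos: [507.4, 194.7, 126.3]
tcp_rot: [-180.0, -0.1, 164.6]
ft_force: [-0.0, -0.5, -0.7]
finger_gap: 80.0
```

```bash
python3 - <<'E'
from h import *
q=r.sense(); print(q['tool_pos'],q['ft_force'],q['tcp_rot'],q['wrist_torque'])
s=snap('scene','s9'); snap('wrist','w9')
im=cv2.imread('pics/s9.png')
cv2.imwrite('pics/s9c.png',cv2.resize(im[190:300,275:415],None,fx=5,fy=5,interpolation=cv2.INTER_CUBIC))
E
```

```text
[507.38427785 194.67259449 126.34432928] [-0.03249055 -0.51739905 -0.74142742] [-1.79954415e+02 -7.37115468e-02  1.64556155e+02] [ 0.00974922 -0.07390107 -0.0384864 ]
```

View pics/s9c.png

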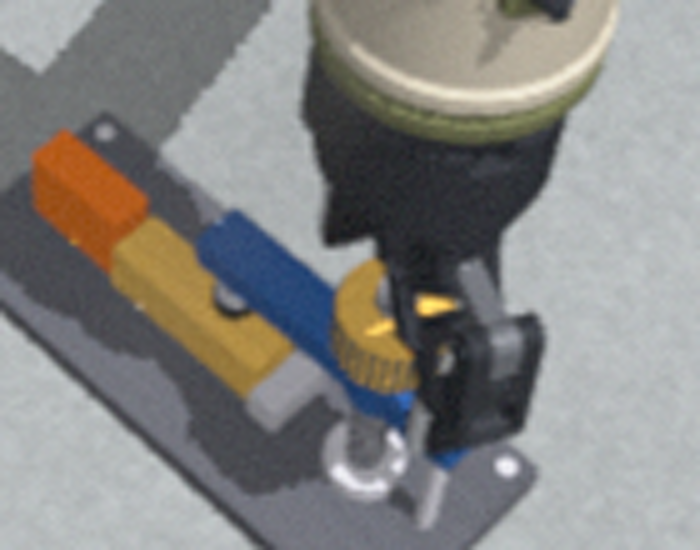

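View pics/w9.png

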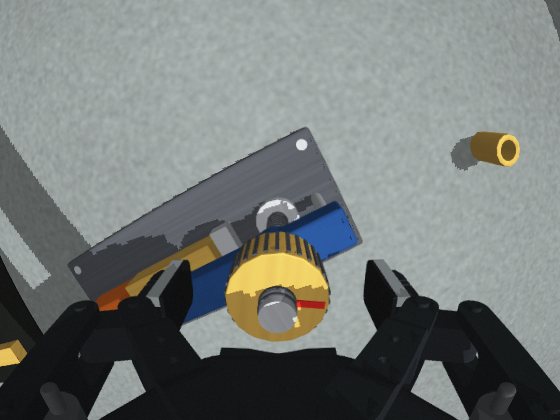

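Request:
{"op": "drive_tool", "data": {"moves": [[[0,0,0],0],[[0,0,0],0],[[0,0,0],0],[[0,0,0],0],[[0,0,0],0],[[0,0,0],0],[[0,0,0],0],[[0,0,0],0]], "fingers": 0, "squeeze": 45}}

```text
time: 17.3
tool_pos: [508.1, 194.4, 128.4]
tcp_rot: [-180.0, 0.0, 164.5]
ft_force: [-3.3, -3.6, 6.9]
finger_gap: 40.8
```

```bash
cat > tq.py <<'E'
from h import *
def tq(n=8):
    T=[];F=[]
    for i in range(n):
        r.snapshot('top'); q=r.sense(); T.append(q['wrist_torque']);F.append(q['ft_force'])
    T=np.array(T); print('t',q['time'],'T',T.mean(0).round(3),'sd',T[:,2].std().round(3),'F',np.mean(F,0).round(2),'pos',q['tool_pos'].round(2),q['tcp_rot'].round(2),'gap',q['finger_gap'])
tq()
E
python3 tq.py
```

```text
t 17.7 T [-0.522  0.477 -0.062] sd 0.019 F [-3.08 -2.97  5.98] pos [508.14 194.42 128.39] [-1.7998e+02  4.0000e-02  1.6455e+02] gap 40.78282603479692
```

Request:
{"op": "drive_tool", "data": {"moves": [[[0,0,-0.4],-4],[[0,0,-1.0],-10],[[0,0,-1.6],-16],[[0,0,-2.2],-22],[[0,0,-2.8],-28],[[0,0,-3.4],-34],[[0,0,-4.0],-40],[[0,0,-4.5],-45]]}}

```text
time: 18.37
tool_pos: [507.8, 193.9, 123.8]
tcp_rot: [-179.9, 0.1, 119.2]
ft_force: [-5.7, -5.5, 7.7]
finger_gap: 41.0
```

```bash
python3 - <<'E'
import tq
from h import *
s=snap('scene','s10'); snap('wrist','w10')
im=cv2.imread('pics/s10.png')
cv2.imwrite('pics/s10c.png',cv2.resize(im[200:300,275:395],None,fx=6,fy=6,interpolation=cv2.INTER_CUBIC))
E
```

```text
t 18.7667 T [-0.911  0.886 -0.17 ] sd 0.028 F [-5.51 -5.96  8.5 ] pos [507.79 193.93 123.87] [-1.7994e+02  6.0000e-02  1.1953e+02] gap 40.87276818798984
```

View pics/s10c.png

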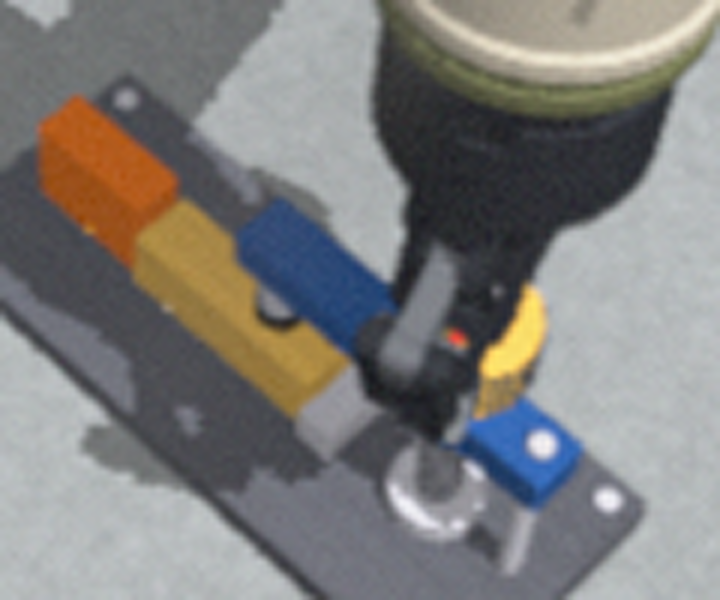

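View pics/w10.png

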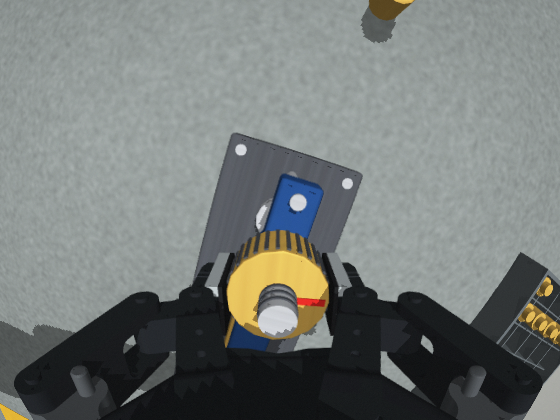

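Request:
{"op": "drive_tool", "data": {"moves": [[[-0.2,-0.2,0.3],-2],[[-0.5,-0.5,0.3],-6],[[-0.8,-0.8,-0.1],-10],[[-0.8,-0.8,-0.4],-14],[[-0.8,-0.8,-0.7],-17],[[-0.8,-0.8,-0.9],-19],[[-0.8,-0.8,-1.0],-20],[[-0.8,-0.8,-1.0],-20]]}}

```text
time: 19.53
tool_pos: [507.3, 193.7, 122.0]
tcp_rot: [180.0, 0.0, 99.5]
ft_force: [2.1, -2.2, -1.9]
finger_gap: 41.0
```

```bash
python3 tq.py
```

```text
t 19.9333 T [-0.516 -0.449 -0.029] sd 0.062 F [ 2.57 -3.12 -1.22] pos [507.35 193.79 122.03] [1.7997e+02 2.0000e-02 9.9570e+01] gap 40.4044076038678
```

```bash
cat > q.py <<'E'
from h import *
q=r.sense()
def pr(q): print(q['time'],'T',q['wrist_torque'].round(3),'j6',q['joint_efforts'][5].round(4),'F',q['ft_force'].round(1),'p',q['tool_pos'].round(2),'yaw',q['tcp_rot'][2].round(2),'qd6',q['qd'][5].round(2))
pr(q)
import sys
for i in range(int(sys.argv[1]) if len(sys.argv)>1 else 0):
    r.snapshot('top'); pr(r.sense())
E
python3 q.py 2
```

```text
19.9333 T [-0.634 -0.549  0.041] j6 0.0109 F [ 3.  -4.2 -1.5] p [507.35 193.79 122.03] yaw 99.57 qd6 -0.03
19.9833 T [-0.663 -0.547  0.016] j6 0.0087 F [ 3.5 -4.4 -0.9] p [507.33 193.78 122.01] yaw 99.57 qd6 0.04
20.0333 T [-0.716 -0.507 -0.006] j6 0.0207 F [ 3.2 -3.7 -0.3] p [507.3 193.8 122. ] yaw 99.57 qd6 -0.05
```

Request:
{"op": "drive_tool", "data": {"moves": [[[0,0,-0.1],-1],[[0,0,-0.2],-2],[[0,0,-0.3],-3],[[0,0,-0.4],-4],[[0,0,-0.5],-5],[[0,0,-0.6],-6],[[0,0,-0.7],-7],[[0,0,-0.8],-8]]}}

```text
time: 20.7
tool_pos: [507.2, 193.8, 121.2]
tcp_rot: [180.0, 0.0, 91.5]
ft_force: [1.8, -4.1, -0.6]
finger_gap: 40.8
```

```bash
python3 q.py 3
```

```text
20.7 T [-0.712 -0.48   0.048] j6 -0.4 F [ 1.8 -4.1 -0.6] p [507.22 193.75 121.19] yaw 91.51 qd6 12.1
20.75 T [-0.719 -0.429 -0.061] j6 -0.2919 F [ 2.1 -4.1 -1.2] p [507.23 193.79 121.18] yaw 91.43 qd6 -1.94
20.8 T [-0.686 -0.429 -0.113] j6 0.2179 F [ 2.3 -5.3  0.2] p [507.22 193.76 121.2 ] yaw 91.51 qd6 -0.88
20.85 T [-0.745 -0.452 -0.095] j6 0.0116 F [ 2.4 -3.9 -0.4] p [507.21 193.77 121.19] yaw 91.54 qd6 -0.33
```

Request:
{"op": "drive_tool", "data": {"moves": [[[-0.2,-0.4,-0.1],-1.2],[[-0.2,-0.5,-0.2],-2.4],[[-0.2,-0.5,-0.4],-3.6],[[-0.2,-0.5,-0.5],-4.6],[[-0.2,-0.5,-0.55],-5.4],[[-0.2,-0.5,-0.6],-6.0],[[-0.2,-0.5,-0.65],-6.4],[[-0.2,-0.5,-0.7],-6.8]]}}

```text
time: 21.52
tool_pos: [507.1, 193.7, 120.6]
tcp_rot: [180.0, -0.0, 84.7]
ft_force: [4.6, 0.2, -1.7]
finger_gap: 40.9
```

```bash
python3 q.py 4
```

```text
21.5167 T [-0.103 -0.831  0.013] j6 -0.085 F [ 4.6  0.2 -1.7] p [507.1  193.68 120.57] yaw 84.72 qd6 4.72
21.5667 T [-0.093 -0.874  0.013] j6 -0.0932 F [ 5.1 -0.4 -2.3] p [507.07 193.69 120.54] yaw 84.7 qd6 -0.89
21.6167 T [-0.051 -0.878 -0.082] j6 0.0707 F [ 4.7 -0.5 -1.7] p [507.06 193.68 120.53] yaw 84.73 qd6 -0.28
21.6667 T [-0.029 -0.849 -0.09 ] j6 -0.0525 F [ 5.5 -0.8 -2. ] p [507.08 193.7  120.54] yaw 84.74 qd6 -0.13
21.7167 T [ 0.006 -0.82  -0.102] j6 -0.0934 F [ 5.3  0.3 -1.5] p [507.09 193.67 120.55] yaw 84.74 qd6 -0.04
```

Request:
{"op": "drive_tool", "data": {"moves": [[[0,0,-0.1],-0.6],[[0,0,-0.1],-1.2],[[0,0,-0.2],-1.8],[[0,0,-0.2],-2.4],[[0,0,-0.3],-3.0],[[0,0,-0.3],-3.4],[[0,0,-0.4],-3.7],[[0,0,-0.4],-4.0]]}}

```text
time: 22.38
tool_pos: [507.0, 193.7, 120.1]
tcp_rot: [180.0, -0.0, 80.7]
ft_force: [4.7, 0.4, -1.9]
finger_gap: 40.5
```

```bash
python3 q.py 4
```

```text
22.3833 T [ 0.053 -0.845  0.054] j6 -0.0595 F [ 4.7  0.4 -1.9] p [507.02 193.68 120.15] yaw 80.72 qd6 3.63
22.4333 T [ 0.067 -0.897 -0.045] j6 -0.0456 F [ 4.1  0.2 -0.6] p [507.   193.66 120.12] yaw 80.7 qd6 -0.52
22.4833 T [ 0.054 -0.856 -0.038] j6 0.0363 F [ 5.4  0.3 -0.5] p [506.99 193.67 120.11] yaw 80.72 qd6 -0.28
22.5333 T [ 0.055 -0.82  -0.116] j6 -0.0433 F [ 5.2  1.2 -0.4] p [507.01 193.68 120.14] yaw 80.73 qd6 -0.11
22.5833 T [ 0.03  -0.847 -0.07 ] j6 -0.069 F [ 5.5  1.4 -1.6] p [506.99 193.67 120.11] yaw 80.73 qd6 -0.01
```

Request:
{"op": "drive_tool", "data": {"moves": [[[0.3,0,-0.1],-0.6],[[0.6,0,-0.1],-1.2],[[0.6,0,-0.2],-1.8],[[0.6,0,-0.2],-2.4],[[0.6,0,-0.3],-3.0],[[0.6,0,-0.3],-3.4],[[0.6,0,-0.4],-3.7],[[0.6,0,-0.4],-4.0]]}}

```text
time: 23.25
tool_pos: [507.1, 193.7, 119.7]
tcp_rot: [-180.0, -0.0, 76.7]
ft_force: [-4.1, 1.4, 5.0]
finger_gap: 40.8
```

```bash
python3 q.py 6
```

```text
23.25 T [0.21  0.364 0.058] j6 -0.0924 F [-4.1  1.4  5. ] p [507.1  193.68 119.67] yaw 76.73 qd6 3.61
23.3 T [ 0.246  0.351 -0.001] j6 -0.0748 F [-2.4  0.7  5.5] p [507.11 193.68 119.68] yaw 76.71 qd6 -0.61
23.35 T [ 0.135  0.35  -0.044] j6 0.0465 F [-3.6  2.1  4.8] p [507.12 193.69 119.65] yaw 76.73 qd6 -0.29
23.4 T [ 0.162  0.351 -0.093] j6 -0.0358 F [-2.4  1.   6.2] p [507.1  193.67 119.66] yaw 76.74 qd6 -0.13
23.45 T [ 0.227  0.383 -0.064] j6 -0.0639 F [-2.7  2.3  5.8] p [507.11 193.67 119.67] yaw 76.74 qd6 0.0
23.5 T [ 0.2    0.358 -0.063] j6 -0.0697 F [-3.3  1.2  5.4] p [507.13 193.69 119.68] yaw 76.74 qd6 0.01
23.55 T [ 0.247  0.349 -0.084] j6 -0.0703 F [-3.1  0.9  4.8] p [507.13 193.68 119.67] yaw 76.74 qd6 0.07
```

Request:
{"op": "drive_tool", "data": {"moves": [[[0,0,-0.1],-0.6],[[0,0,-0.1],-1.2],[[0,0,-0.2],-1.8],[[0,0,-0.2],-2.4],[[0,0,-0.3],-3.0],[[0,0,-0.3],-3.4],[[0,0,-0.4],-3.7],[[0,0,-0.4],-4.0]]}}

```text
time: 24.22
tool_pos: [507.1, 193.7, 119.3]
tcp_rot: [-179.9, 0.0, 72.7]
ft_force: [-3.1, 1.8, 5.2]
finger_gap: 40.8
```

```bash
python3 q.py 6
```

```text
24.2167 T [0.207 0.435 0.028] j6 -0.0985 F [-3.1  1.8  5.2] p [507.07 193.69 119.26] yaw 72.73 qd6 3.52
24.2667 T [ 0.218  0.436 -0.025] j6 -0.0814 F [-2.8  0.5  6.2] p [507.05 193.66 119.23] yaw 72.7 qd6 -0.53
24.3167 T [ 0.229  0.422 -0.091] j6 0.0058 F [-3.1  1.6  5.7] p [507.04 193.7  119.23] yaw 72.73 qd6 -0.28
24.3667 T [ 0.219  0.481 -0.138] j6 -0.0731 F [-3.6  1.6  6. ] p [507.06 193.68 119.26] yaw 72.73 qd6 -0.05
24.4167 T [ 0.21   0.488 -0.16 ] j6 -0.0985 F [-3.1  1.6  5.6] p [507.06 193.71 119.26] yaw 72.74 qd6 -0.01
24.4667 T [ 0.167  0.468 -0.132] j6 -0.1036 F [-2.8  1.9  5.7] p [507.06 193.69 119.27] yaw 72.74 qd6 -0.07
24.5167 T [ 0.207  0.449 -0.125] j6 -0.1041 F [-3.5  2.3  6.6] p [507.07 193.67 119.27] yaw 72.73 qd6 0.07
```

Request:
{"op": "drive_tool", "data": {"moves": [[[0,0,-0.1],-0.6],[[0,0,-0.1],-1.2],[[0,0,-0.2],-1.8],[[0,0,-0.2],-2.4],[[0,0,-0.3],-3.0],[[0,0,-0.3],-3.4],[[0,0,-0.4],-3.7],[[0,0,-0.4],-4.0]]}}

```text
time: 25.18
tool_pos: [507.0, 193.7, 118.8]
tcp_rot: [-179.9, 0.0, 68.7]
ft_force: [-3.9, 2.8, 5.6]
finger_gap: 40.5
```

```bash
python3 q.py 6
```

```text
25.1833 T [ 0.298  0.466 -0.001] j6 -0.0994 F [-3.9  2.8  5.6] p [507.   193.72 118.85] yaw 68.73 qd6 3.6
25.2333 T [ 0.244  0.494 -0.012] j6 -0.0823 F [-3.3  1.6  6.3] p [507.01 193.7  118.84] yaw 68.7 qd6 -0.67
25.2833 T [ 0.207  0.506 -0.122] j6 0.0029 F [-3.9  2.1  6.5] p [507.   193.71 118.83] yaw 68.73 qd6 -0.35
25.3333 T [ 0.206  0.537 -0.121] j6 -0.0755 F [-3.9  2.   5.4] p [507.02 193.71 118.86] yaw 68.73 qd6 -0.15
25.3833 T [ 0.268  0.478 -0.091] j6 -0.1009 F [-3.1  1.5  5.7] p [507.   193.71 118.85] yaw 68.74 qd6 -0.07
25.4333 T [ 0.207  0.493 -0.066] j6 -0.106 F [-3.6  1.3  5.9] p [506.99 193.72 118.84] yaw 68.74 qd6 -0.02
25.4833 T [ 0.286  0.57  -0.148] j6 -0.1066 F [-3.6  1.9  5.6] p [507.   193.7  118.84] yaw 68.73 qd6 -0.07
```

Request:
{"op": "drive_tool", "data": {"moves": [[[0,0,0],-0.6],[[0,0,-0.1],-1.2],[[0,0,-0.1],-1.7],[[0,0,-0.2],-2.1],[[0,0,-0.2],-2.4],[[0,0,-0.3],-2.6],[[0,0,-0.3],-2.8],[[0,0,-0.3],-3.0]]}}

```text
time: 26.15
tool_pos: [506.9, 193.7, 118.5]
tcp_rot: [-179.9, 0.0, 65.7]
ft_force: [-3.9, 1.3, 5.7]
finger_gap: 40.7
```

```bash
python3 q.py 6
```

```text
26.15 T [ 0.239  0.468 -0.014] j6 -0.0665 F [-3.9  1.3  5.7] p [506.95 193.72 118.52] yaw 65.74 qd6 2.38
26.2 T [ 0.249  0.546 -0.   ] j6 -0.0501 F [-3.6  2.1  7.3] p [506.97 193.72 118.54] yaw 65.72 qd6 -0.37
26.25 T [ 0.246  0.552 -0.059] j6 -0.0111 F [-3.4  1.   6.4] p [506.97 193.72 118.55] yaw 65.73 qd6 -0.17
26.3 T [ 0.257  0.499 -0.077] j6 -0.0648 F [-3.9  1.6  5.6] p [506.98 193.71 118.55] yaw 65.74 qd6 -0.1
26.35 T [ 0.261  0.471 -0.149] j6 -0.0796 F [-4.6  2.1  7. ] p [506.96 193.74 118.55] yaw 65.74 qd6 0.01
26.4 T [ 0.275  0.541 -0.095] j6 -0.0823 F [-3.4  1.5  6.8] p [506.98 193.72 118.55] yaw 65.74 qd6 0.06
26.45 T [ 0.269  0.573 -0.063] j6 -0.0824 F [-4.9  1.7  6.2] p [506.96 193.75 118.55] yaw 65.74 qd6 -0.01
```

Request:
{"op": "drive_tool", "data": {"moves": [[[0,0,0],-0.6],[[0,0,-0.1],-1.2],[[0,0,-0.1],-1.7],[[0,0,-0.2],-2.1],[[0,0,-0.2],-2.4],[[0,0,-0.3],-2.6],[[0,0,-0.3],-2.8],[[0,0,-0.3],-3.0]]}}

```text
time: 27.12
tool_pos: [506.9, 193.8, 118.3]
tcp_rot: [-179.9, 0.0, 62.7]
ft_force: [-2.9, 1.6, 6.4]
finger_gap: 40.5
```

```bash
python3 q.py 5; python3 - <<'E'
from h import *
snap('scene','s11'); snap('wrist','w11')
im=cv2.imread('pics/s11.png')
cv2.imwrite('pics/s11c.png',cv2.resize(im[200:280,275:365],None,fx=8,fy=8,interpolation=cv2.INTER_CUBIC))
E
```

```text
27.1167 T [ 0.261  0.557 -0.008] j6 -0.0573 F [-2.9  1.6  6.4] p [506.92 193.76 118.26] yaw 62.74 qd6 2.36
27.1667 T [ 0.228  0.559 -0.019] j6 -0.0403 F [-4.2  2.3  6.5] p [506.94 193.74 118.25] yaw 62.72 qd6 -0.41
27.2167 T [ 0.221  0.554 -0.069] j6 -0.0036 F [-4.1  1.1  6.2] p [506.93 193.76 118.27] yaw 62.74 qd6 -0.19
27.2667 T [ 0.275  0.639 -0.04 ] j6 -0.0582 F [-3.8  1.3  6. ] p [506.94 193.73 118.25] yaw 62.74 qd6 -0.05
27.3167 T [ 0.277  0.611 -0.058] j6 -0.0727 F [-4.1  1.6  6.4] p [506.9  193.73 118.23] yaw 62.74 qd6 0.09
27.3667 T [ 0.274  0.569 -0.063] j6 -0.0753 F [-3.5  1.4  6.6] p [506.94 193.73 118.25] yaw 62.74 qd6 -0.09
```

View pics/s11c.png

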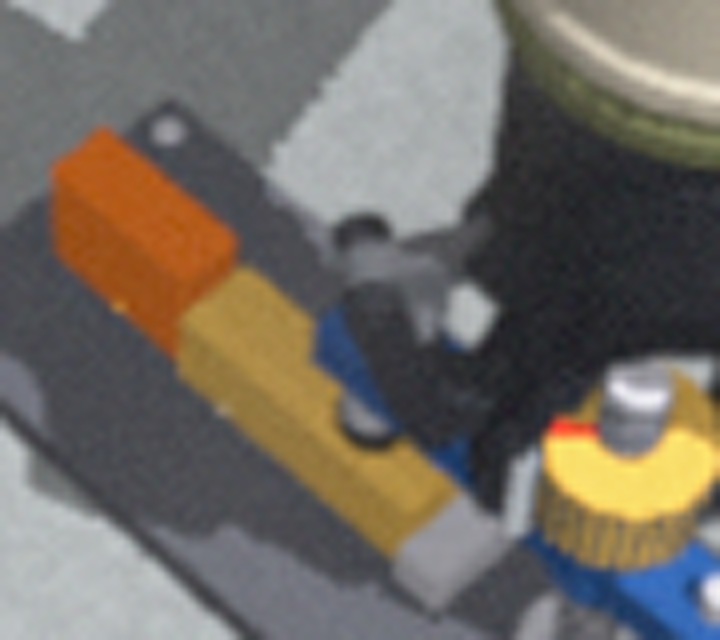

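Request:
{"op": "drive_tool", "data": {"moves": [[[0,0,0],-0.6],[[0,0,-0.1],-1.2],[[0,0,-0.1],-1.7],[[0,0,-0.2],-2.1],[[0,0,-0.2],-2.4],[[0,0,-0.3],-2.6],[[0,0,-0.3],-2.8],[[0,0,-0.3],-3.0]]}}

```text
time: 28.13
tool_pos: [506.9, 193.8, 118.0]
tcp_rot: [-179.9, 0.0, 59.7]
ft_force: [-5.3, 1.1, 6.9]
finger_gap: 40.7
```

```bash
python3 q.py 6
```

```text
28.1333 T [0.261 0.587 0.038] j6 -0.0275 F [-5.3  1.1  6.9] p [506.91 193.77 117.96] yaw 59.74 qd6 2.39
28.1833 T [0.196 0.553 0.009] j6 -0.0105 F [-4.8  2.3  6.4] p [506.9  193.76 117.95] yaw 59.73 qd6 -0.44
28.2333 T [ 0.253  0.664 -0.007] j6 0.0257 F [-4.2  1.5  6.2] p [506.91 193.76 117.98] yaw 59.74 qd6 -0.14
28.2833 T [ 0.204  0.662 -0.009] j6 -0.0293 F [-4.5  1.5  6.2] p [506.91 193.78 117.97] yaw 59.74 qd6 -0.08
28.3333 T [ 0.293  0.641 -0.023] j6 -0.0438 F [-3.8  1.7  6.1] p [506.92 193.77 117.99] yaw 59.75 qd6 -0.03
28.3833 T [ 0.233  0.576 -0.061] j6 -0.0463 F [-5.   1.2  6.1] p [506.88 193.74 117.95] yaw 59.74 qd6 -0.02
28.4333 T [ 0.236  0.636 -0.097] j6 -0.0462 F [-4.4  1.4  5.7] p [506.88 193.75 117.94] yaw 59.74 qd6 0.03
```

Request:
{"op": "drive_tool", "data": {"moves": [[[0,0,0],-0.6],[[0,0,-0.1],-1.2],[[0,0,-0.1],-1.7],[[0,0,-0.2],-2.1],[[0,0,-0.2],-2.4],[[0,0,-0.3],-2.6],[[0,0,-0.3],-2.8],[[0,0,-0.3],-3.0]]}}

```text
time: 29.1
tool_pos: [506.8, 193.8, 117.7]
tcp_rot: [-179.9, 0.0, 56.7]
ft_force: [-4.5, 2.3, 6.4]
finger_gap: 41.0
```

```bash
python3 q.py 6
```

```text
29.1 T [0.311 0.631 0.11 ] j6 0.0024 F [-4.5  2.3  6.4] p [506.84 193.81 117.67] yaw 56.74 qd6 2.36
29.15 T [0.221 0.653 0.08 ] j6 0.0193 F [-4.9  1.9  7. ] p [506.87 193.79 117.68] yaw 56.73 qd6 -0.48
29.2 T [ 0.217  0.608 -0.033] j6 0.0552 F [-4.4  2.1  6.8] p [506.84 193.78 117.66] yaw 56.74 qd6 -0.3
29.25 T [0.213 0.683 0.008] j6 -0.0001 F [-4.3  2.2  6.3] p [506.87 193.82 117.69] yaw 56.75 qd6 -0.01
29.3 T [ 0.245  0.668 -0.083] j6 -0.0145 F [-4.6  2.1  7. ] p [506.84 193.76 117.66] yaw 56.75 qd6 -0.09
29.35 T [0.3   0.62  0.003] j6 -0.0169 F [-4.6  1.8  6.6] p [506.86 193.78 117.68] yaw 56.74 qd6 0.06
29.4 T [ 0.282  0.624 -0.038] j6 -0.017 F [-4.6  1.6  7. ] p [506.85 193.78 117.67] yaw 56.75 qd6 0.02
```

Request:
{"op": "drive_tool", "data": {"moves": [[[0,0,0],-0.4],[[0,0,0],-0.7],[[0,0,-0.1],-1.0],[[0,0,-0.1],-1.2],[[0,0,-0.1],-1.3],[[0,0,-0.1],-1.4],[[0,0,-0.1],-1.5],[[0,0,-0.1],-1.5]]}}

```text
time: 30.07
tool_pos: [506.8, 193.8, 117.5]
tcp_rot: [-179.9, 0.0, 55.3]
ft_force: [-5.0, 1.7, 6.6]
finger_gap: 40.8
```

```bash
python3 q.py 6
```

```text
30.0667 T [0.243 0.629 0.047] j6 0.1034 F [-5.   1.7  6.6] p [506.82 193.81 117.51] yaw 55.25 qd6 -0.11
30.1167 T [0.263 0.639 0.037] j6 0.0589 F [-4.4  3.1  6. ] p [506.83 193.79 117.52] yaw 55.25 qd6 0.01
30.1667 T [0.247 0.664 0.022] j6 0.0452 F [-2.9  2.6  5.4] p [506.85 193.8  117.53] yaw 55.25 qd6 0.03
30.2167 T [0.248 0.632 0.049] j6 0.044 F [-4.4  1.8  7.1] p [506.84 193.8  117.53] yaw 55.25 qd6 -0.06
30.2667 T [0.291 0.645 0.043] j6 0.0441 F [-3.5  1.5  6.2] p [506.83 193.79 117.51] yaw 55.25 qd6 -0.09
30.3167 T [ 0.277  0.67  -0.015] j6 0.0444 F [-4.   1.6  6.7] p [506.84 193.8  117.53] yaw 55.25 qd6 0.01
30.3667 T [0.216 0.659 0.082] j6 0.0444 F [-4.8  2.   6.4] p [506.83 193.77 117.52] yaw 55.25 qd6 0.12
```

Request:
{"op": "drive_tool", "data": {"moves": [[[-0.1,0,0.1],0],[[-0.2,0,0.3],0],[[-0.3,0.1,0.4],0],[[-0.3,0.1,0.4],0],[[-0.3,0.1,0.4],0],[[-0.3,0.1,0.4],0],[[-0.3,0.1,0.4],0],[[-0.3,0.1,0.4],0]]}}

```text
time: 31.03
tool_pos: [506.8, 193.8, 117.6]
tcp_rot: [-180.0, 0.0, 55.3]
ft_force: [-4.2, 4.3, 1.8]
finger_gap: 40.9
```

```bash
python3 q.py 1; python3 -c "
from h import *
snap('wrist','w12')"
```

```text
31.0333 T [0.604 0.49  0.041] j6 0.0253 F [-4.2  4.3  1.8] p [506.83 193.75 117.61] yaw 55.26 qd6 0.06
31.0833 T [0.587 0.542 0.054] j6 0.0253 F [-3.1  4.   1.3] p [506.84 193.75 117.63] yaw 55.25 qd6 0.02
```

Release.

Request:
{"op": "drive_tool", "data": {"moves": [[[0,0,0],0],[[0,0,0],0],[[0,0,0],0],[[0,0,0],0],[[0,0,0],0],[[0,0,0],0],[[0,0,0],0],[[0,0,0],0]], "fingers": 80}}

```text
time: 31.8
tool_pos: [507.2, 193.5, 117.9]
tcp_rot: [180.0, -0.0, 55.3]
ft_force: [0.2, 0.1, 0.6]
finger_gap: 80.1
```

```bash
python3 q.py; python3 -c "
from h import *
snap('wrist','w13')
a=cv2.imread('pics/w12.png')[240:340,200:350];b=cv2.imread('pics/w13.png')[240:340,200:350]
cv2.imwrite('pics/w1213.png',cv2.resize(np.vstack([a,b]),None,fx=3,fy=3,interpolation=cv2.INTER_CUBIC))"
```

```text
31.8 T [-0.015  0.011 -0.002] j6 0.0001 F [0.2 0.1 0.6] p [507.24 193.54 117.91] yaw 55.25 qd6 0.0
```

View pics/w1213.png

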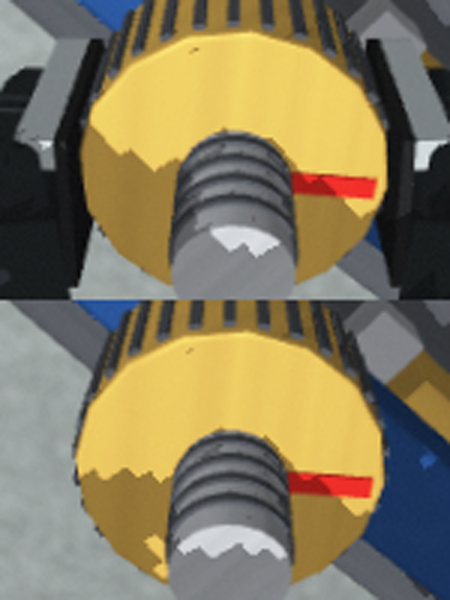

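Request:
{"op": "drive_tool", "data": {"moves": [[[0,0,8],0],[[0,0,20],0],[[0,0,35],0],[[0,0,55],0],[[0,0,80],0],[[0,0,105],0],[[0,0,120],0],[[0,0,125],0]]}}

```text
time: 32.52
tool_pos: [509.0, 194.1, 248.1]
tcp_rot: [179.7, -0.3, 55.3]
ft_force: [0.3, 0.1, -0.1]
finger_gap: 80.1
```

Request:
{"op": "drive_tool", "data": {"moves": [[[-15,-15,5],0],[[-40,-30,10],0],[[-60,-50,15],0],[[-80,-70,20],0],[[-100,-85,20],0],[[-110,-95,20],0],[[-115,-100,20],0],[[-115,-100,20],0]]}}

```text
time: 33.18
tool_pos: [391.7, 92.9, 263.1]
tcp_rot: [180.0, -0.0, 55.2]
ft_force: [0.3, -0.4, 0.2]
finger_gap: 80.0
```

```bash
python3 q.py 2; python3 - <<'E'
from h import *
snap('scene','s14'); snap('top','t14')
im=cv2.imread('pics/s14.png')
cv2.imwrite('pics/s14c.png',cv2.resize(im[200:300,275:395],None,fx=6.5,fy=6,interpolation=cv2.INTER_CUBIC))
E
```

```text
33.1833 T [0.02  0.084 0.032] j6 -0.3284 F [ 0.3 -0.4  0.2] p [391.7   92.95 263.07] yaw 55.2 qd6 1.4
33.2333 T [-0.058 -0.009 -0.048] j6 -0.185 F [-0.6  0.6  0.9] p [392.29  93.5  263.09] yaw 55.2 qd6 0.39
33.2833 T [-0.011  0.012 -0.01 ] j6 -0.0645 F [-0.5  0.7  0.8] p [392.59  93.81 263.05] yaw 55.23 qd6 -0.01
```

View pics/s14c.png

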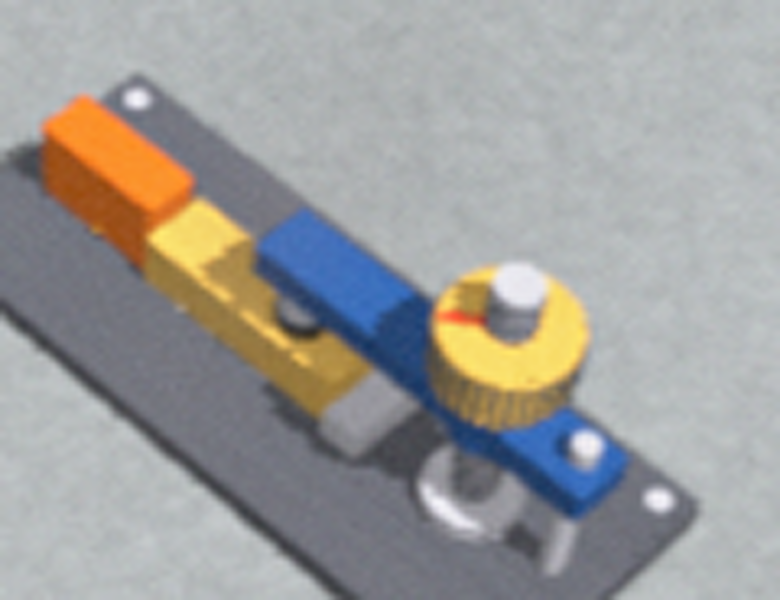

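View pics/s14.png

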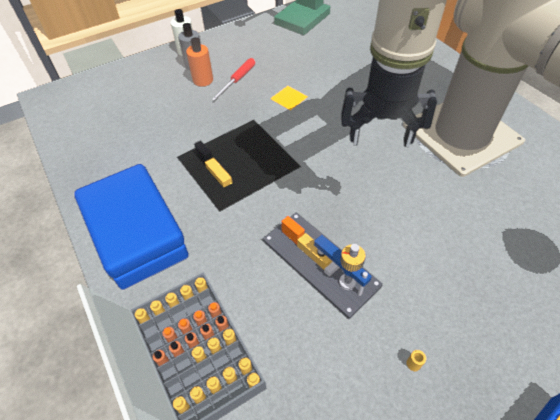

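```bash
python3 -c "
from h import *
print(r.hand_in())"
```

```text
the job is handed in; nothing more can be done
None
```

The orange gauge is lying flat under the foot with its tip butted against the back stop. The foot is pressed down on it, and I released the collar, moved the arm clear and handed the job in. It took about 33 s of the 72 s allowed.

- **Gauge:** I took it from the mat by its handle and slid it in along the plate. It stopped dead at the back stop while the push force rose from about 5 N to 14 N. The last pictures show it straight on the centre line against the stop.
- **Foot pressure:** I turned the collar about 109° clockwise. The foot touched at about 101°, a drop of about 10.1 mm, against 9.8 mm estimated from the pictures. Another 0.14 rad past contact gives about 15 to 16 N by your figures.
- **After release:** The red mark on the collar did not move when I let go, and the wrist force went to about zero. In the last picture the black gauge, bushing and the rest looked undisturbed.

**Less certain:** I worked out the foot force from the turn and the torque; nothing measured it directly. The torque rose about 0.056 N m per 0.1 rad after contact, not the stated 0.065, so the force could be nearer 13.5 N. The wrist torque readings were noisy, so I relied on the last joint's effort to find the contact point.

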